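Index the reactor cell and hold its cover over the bolt holes

TASK

Turn the indexing table by its black crank post, anticlockwise seen from above, about a quarter turn until it drops into its click stop (red line on the disc at the white line on the housing). Then take the aluminium cover by its black grip bar and hold it level and still, hovering about 15 mm above the blue cell block with its four holes over the four tapped holes, so that a colleague can start the bolts; never let it touch the block, and finish while still holding it there. Leave the bolts, the spanner and the gasket where they are.

Things in the scene. Friction and masses are not known exactly. Their poses are not given: they have to be found in the camera images.
- table_base: fixed dark steel base of the indexing table, 116 x 116 x 12 mm, on the worktop, left or right; origin on its underside at the turning axis, z up, yaw within 0.25 rad of zero. On its -y side stands the grey click-stop housing, 40 mm high, out to 115 mm from the axis, white pointer line on top. The turning disc on it has 72 mm radius, its top is 32 mm above the worktop
- table (a joint): angle of the disc, rad, growing anticlockwise seen from above; at 0 the crank post is in the base's +y direction, at 1.571 in its -x direction (towards the robot). Starts at 0 to 0.35; stays where left (friction 0.05 N m). One sprung click stop at 1.571: push over a ridge at 1.49 (about 0.35 N m) and it drops in; second ridge at 1.65, end stop 1.85
- crank_post (a point): middle of the black upright crank post, a cylinder of 20 mm diameter, 80 mm from the turning axis, from 37 to 82 mm above the worktop (this point 62 mm), on a 26 mm wide arm of the disc whose top is 31 mm above the worktop. It can turn inside a grip: the gripper need not turn with it
- block_top (a point): centre of the top face of the blue cell block (104 x 72 x 40 mm, top 72 mm above the worktop), fixed on the disc, centred on the turning axis. x along the 104 mm side, z up; the crank post lies in its +y direction. Open 52 x 28 mm well in the middle, four 12 mm tapped holes at x = +-40 mm, y = +-24 mm
- block_hole_a (a point): mouth of the block's tapped hole at x = +40, y = +24 mm of block_top
- block_hole_b (a point): mouth of the block's tapped hole at x = -40, y = -24 mm of block_top, the other end of the diagonal
- cover: loose aluminium cover plate 104 x 72 x 8 mm (0.25 to 0.46 kg), lying flat on the worktop; origin at the centre of its underside, x along the 104 mm side, z up. Four 14 mm through holes at x = +-40 mm, y = +-24 mm. It fits the block either way round (half turn)
- cover_grip (a point): middle of the cover's black grip bar: 16 mm wide along the cover's x, 52 mm long along its y, from 14 to 38 mm above the cover's underside (this point 27 mm); pinch it from above across the 16 mm
- cover_hole_a (a point): lower mouth of the cover's hole at x = +40, y = +24 mm of the cover
- cover_hole_b (a point): lower mouth of the cover's hole at x = -40, y = -24 mm of the cover, the other end of the diagonal
- bolt_1: steel hexagon bolt standing on its head, 48 mm tall, 22 mm over the head, bystander; origin under its centre
- bolt_2: steel hexagon bolt standing on its head, 48 mm tall, 22 mm over the head, bystander; origin under its centre
- bolt_3: steel hexagon bolt standing on its head, 48 mm tall, 22 mm over the head, bystander; origin under its centre
- bolt_4: steel hexagon bolt standing on its head, 48 mm tall, 22 mm over the head, bystander; origin under its centre
- spanner: steel spanner 199 x 40 x 8 mm lying flat, bystander; origin under its centre, length along y
- gasket: white ring gasket, 66 mm across, 8 mm thick, lying flat, bystander; origin under its centre
There are look-alikes about, which are no part of the job. What is shaped like the cover but purple is not meant.

How it is judged:
By the outcome, as a careful person would: the job done as asked, in the order asked, and still so for the second after the job is handed in, while the arm keeps its last pose, push and grip.
It also fails if it takes over 64 s, if anything falls off the work surface, if the arm or the gripper's body presses on something with over 40 N, if the wrist force passes 120 N, or if a joint passes its speed limit or range.

ROBOT

A 6-joint arm with a two-finger parallel gripper is mounted at the origin on a cart in front of the work surface, level with it; the furniture and walls round the work are solid. World frame = base frame: x ahead of the robot, y to its left, z up, the work surface at z = 0. Lengths are in m, angles in rad, forces in N, time in s.
With the tool pointing down it reaches from about 0.2 to 0.875 m from the base axis. Payload 3.4 kg.
Tool frame: the origin (TCP) lies on the mounting face of the last link; the fingertips stand 199 mm ahead of it and the grasp point (between the pads) lies 180 mm ahead of it; z points along the fingers, y is the direction in which the jaws open and shut (so a half turn about z gives the same grasp; the last joint's range is limited). The gripper opens to 94 mm and grips with 3 to 60 N. Pads are 16 mm wide; open, the fingers measure 119 mm over their backs; the gripper's body (75 mm by 177 mm) begins 78 mm behind the grasp point.
Start: joints at [-1.246, 0.276, 1.505, -0, 1.361, -0.121], TCP at [0.248, -0.519, 0.405] pointing down, gripper open.
Joint ranges: [-2.89, 2.89], [-0.75, 2.08], [0.22, 2.7], [-1.18, 4.32], [0.11, 2.71], [-2.7, 2.7]. Speed limits (rad/s): [2.57, 2.57, 3.14, 3.14, 3.14, 3.14].

INTERFACE

Orientations are given as a unit quaternion [x, y, z, w].
In Python, from plant import r gives the robot as it stands.
- The arm moves only by the tool arm_command, never from a script. Its argument "targets" is a list of rows, each a list of 5 numbers: the closure, from 0 (fully open) to 1 (shut), then the shift along the tool's x, y, z in mm, then the turn about the tool's z in rad. A call has 1 to 20 rows; each row shifts and turns the commanded pose from where the row before left it, along the tool's axes as they then stand; what a row does not reach is not made up. A row lasts 1/10 s, in which the tool goes at most 50 mm and 8.59 degrees, less where a joint would pass 70% of its speed; a pose out of reach is approached as far as the arm can. A call with a gripper value outside its range is refused whole. The fingers move at their own pace and stop on an object; "newtons" is the grip in N (left out, the last holds). Time passes only in rows, so rows that do not move let the fingers close. It gives the time, the measured TCP pose, the force and the opening at its end, in the units of the state.
- r.get_obs(): the state, without advancing time (a new reading comes with each control period).
- r.read_camera(name): name is "side" or "top" or "wrist"; returns the picture (420x560x3 uint8, red, green, blue); there is no depth.
- r.calibration(name): a dict with "fov_y" (degrees; the focal length in pixels is half the picture's height over the tangent of half this angle, whatever the lens; pixels are square), "cx", "cy" (the principal point, pixels), "k1" (the pictures are not rectified: a ray, as slopes to the right and down, at radius r is drawn at 1 + k1 r^2 times it, then the intrinsics apply), "R" (3x3) and "t" (3): a world point X has camera coordinates R X + t; the wrist camera has in their place "hand_eye" (4x4, takes a point from camera to tool coordinates, whose origin is the TCP and whose axes are the flange's). Camera axes: x right, y down, z forward; pixel columns grow to the right and rows downward; lengths in m; the calibration is good to about 2 mm. A picture is of the moment at which its call begins: read the wrist's pose just before it. calibration takes no time and is no camera call.
- r.sign_off(): hands the job in, once; it reports no verdict.
The state is a dict: "time": time; "joints": joint angles; "qvel": joint speeds; "tau": joint torques, N m; "ee_pos": TCP position; "tool_rot": TCP orientation; "ft_force": force on the tool from outside, world axes, zero at the start; "moment": the same for the moment, N m; "width": opening from 0.0 (shut) to 1.0 (fully open).
Only numpy, scipy, OpenCV 4.12 (cv2) and the standard library are available. Lean on these libraries where they do the work, as an engineer would, in place of code of your own. Each camera call takes 0.05 s, during which the arm holds its last target.

## Working session

There is one attempt and no reset: what is moved stays moved. The work goes in short steps, Python scripts to look and compute and a tool call to move; the robot and the scene stay as the last step left them, time stands still between calls to the robot, and variables do not carry over. Pictures are saved under pics/ and viewed, and the job is handed in when it is done.

Besides the shell and the picture viewer there is one more tool, called after "Emit:" by a JSON object that holds its "op" and its "data". arm_command: Moves the arm, as the interface text tells. Its arguments: {"type":"object","properties":{"targets":{"type":"array"},"newtons":{"type":"number"}},"required":["targets"]}

```bash
mkdir -p pics; ls; python3 - <<'E'
from plant import r
import cv2,numpy as np
np.set_printoptions(precision=4,suppress=True)
o=r.get_obs(); print(o)
for n in("side","top","wrist"):
    im=r.read_camera(n); cv2.imwrite(f"pics/{n}0.png",im[:,:,::-1]); print(n,r.calibration(n))
E
```

```text
pics
{'time': 0.0, 'joints': array([-1.246 ,  0.2765,  1.5061,  0.    ,  1.3607, -0.121 ]), 'qvel': array([-0.0002, -0.0014,  0.0011, -0.0004,  0.0005, -0.0001]), 'tau': array([  0.0017, -40.4572, -23.7221,   0.0705,   0.0343,  -0.0001]), 'ee_pos': array([ 0.2479, -0.5186,  0.4038]), 'tool_rot': array([ 0.9753,  0.2211, -0.0001, -0.0009]), 'ft_force': array([-0.3155, -0.1644, -0.161 ]), 'moment': array([-0.0351, -0.0209, -0.0174]), 'width': 0.9946955171940998}
side {'fov_y': 46.06538389244339, 'cx': 275.64089564101835, 'cy': 207.74268501379794, 'k1': 0.04015881590763979, 'R': array([[-0.9312, -0.3641, -0.0176],
       [-0.112 ,  0.3318, -0.9367],
       [ 0.3469, -0.8703, -0.3497]]), 't': array([0.4878, 0.0992, 1.5045])}
top {'fov_y': 45.55795612574304, 'cx': 283.72914891727004, 'cy': 208.66689293630424, 'k1': -0.06555065523805952, 'R': array([[-0.0466, -0.9989,  0.0054],
       [-0.9748,  0.0443, -0.2185],
       [ 0.218 , -0.0154, -0.9758]]), 't': array([0.0636, 0.4911, 1.858 ])}
wrist {'fov_y': 60.9740946113975, 'cx': 282.32295479368753, 'cy': 211.65580668275632, 'k1': -0.003207942266312017, 'hand_eye': array([[-0.0005, -0.9654, -0.2609,  0.0746],
       [ 1.    , -0.0006,  0.0002,  0.0007],
       [-0.0004, -0.2609,  0.9654,  0.0196],
       [ 0.    ,  0.    ,  0.    ,  1.    ]])}
```

View pics/top0.png

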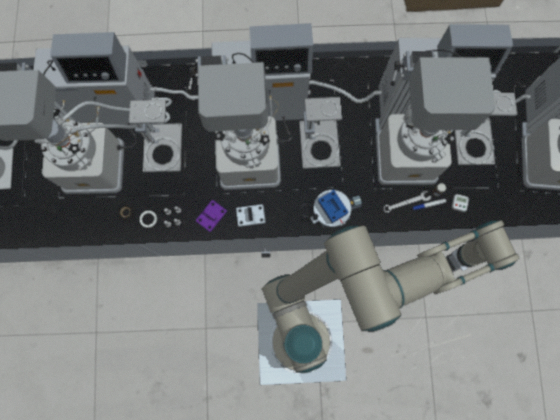

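View pics/side0.png

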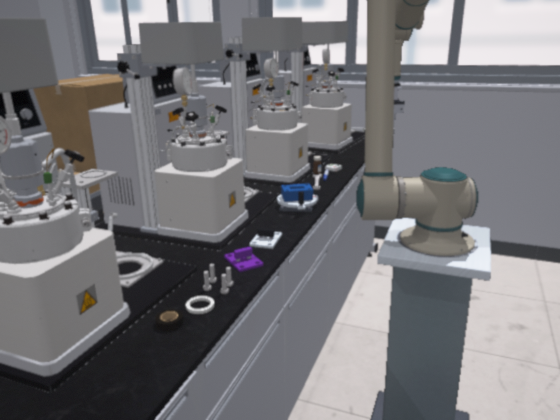

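View pics/wrist0.png

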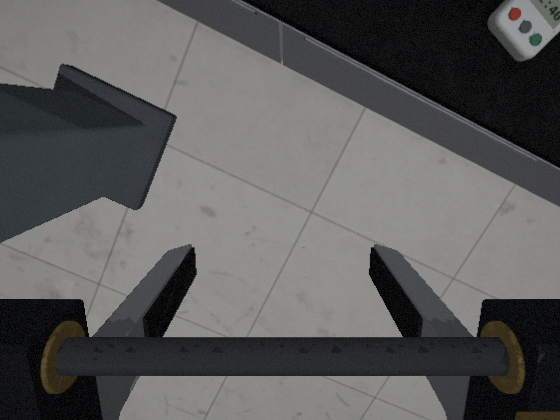

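Candidates in the top picture are the aluminium plate at (250,215), the purple look-alike at (211,215), and the indexing table with the blue block at (333,207). I'll check a close crop.

```bash
cat > h.py <<'E'
import numpy as np,cv2
from scipy.spatial.transform import Rotation as Ro
from plant import r
np.set_printoptions(precision=4,suppress=True)
def K(c):
    f=210/np.tan(np.radians(c['fov_y'])/2); return f
def cam(n,o=None):
    c=r.calibration(n)
    if n=='wrist':
        o=o or r.get_obs(); H=c['hand_eye']; Rt=Ro.from_quat(o['tool_rot']).as_matrix()
        Rc=Rt@H[:3,:3]; p=np.array(o['ee_pos'])+Rt@H[:3,3]
        return c,Rc.T,-Rc.T@p
    return c,np.array(c['R']),np.array(c['t'])
def unproj(cm,u,v,z):
    c,R,t=cm; f=K(c); x=np.array([(u-c['cx'])/f,(v-c['cy'])/f]); s=x.copy()
    for _ in range(20): s=x/(1+c['k1']*(s@s))
    d=R.T@np.array([s[0],s[1],1]); p=-R.T@t
    return p+d*(z-p[2])/d[2]
def proj(cm,X):
    c,R,t=cm; f=K(c); q=R@np.asarray(X,float)+t; s=q[:2]/q[2]; s=s*(1+c['k1']*(s@s))
    return f*s+[c['cx'],c['cy']]
E
python3 - <<'E'
from h import *
im=cv2.imread('pics/top0.png'); c=im[185:240,180:380]; cv2.imwrite('pics/topc.png',cv2.resize(c,(800,220),interpolation=cv2.INTER_CUBIC))
im=cv2.imread('pics/side0.png'); c=im[170:280,200:340]; cv2.imwrite('pics/sidec.png',cv2.resize(c,(700,550),interpolation=cv2.INTER_CUBIC))
cm=cam('top')
for n,u,v,z in [('cover',250,215,.01),('block',333,207,.072),('post',314,217,.08),('post?',357,202,.08),('edge',250,240,0),('purple',211,215,0)]: print(n,unproj(cm,u,v,z))
E
```

```text
cover [0.484  0.1729 0.01  ]
block [ 0.4875 -0.1459  0.072 ]
post [ 0.4505 -0.0709  0.08  ]
post? [ 0.5009 -0.2373  0.08  ]
edge [0.3871 0.1766 0.    ]
purple [0.4931 0.3265 0.    ]
```

View pics/topc.png

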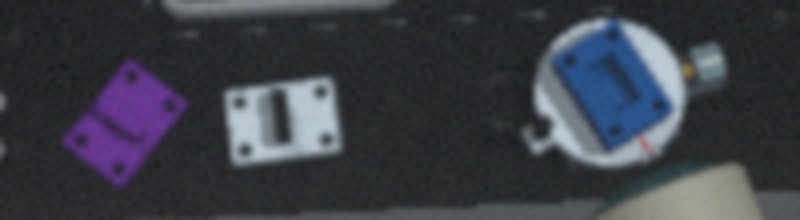

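View pics/sidec.png

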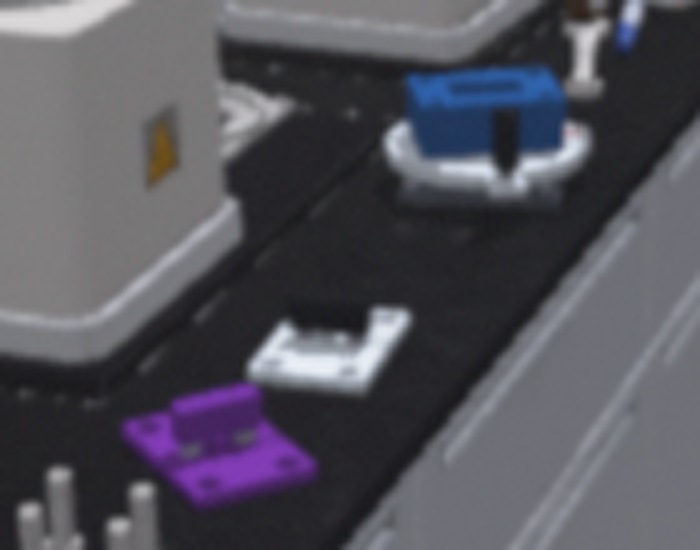

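The aluminium plate with the black bar at (250,215) is the cover. The purple one is not. The table has its housing on the right at (357,201) and the black post near (315,219). Next I'll move to a wrist view over the table.

Emit:
{"op": "arm_command", "data": {"targets": [[0,37,-29,-6,0],[0,37,-29,-6,0],[0,37,-29,-6,0],[0,37,-29,-6,0],[0,37,-29,-6,0],[0,37,-29,-6,0],[0,37,-29,-6,0],[0,37,-29,-6,0],[0,0,0,0,0],[0,0,0,0,0]]}}

```text
time: 1.15
ee_pos: [0.4151, -0.181, 0.4527]
tool_rot: [0.975, 0.223, -0.0, 0.0]
ft_force: [0.3, -0.8, -0.6]
width: 1.004
```

```bash
cat > snap.py <<'E'
from h import *
import sys,pickle
n,name=sys.argv[1:3]
o=r.get_obs(); im=r.read_camera(n)[:,:,::-1]
cv2.imwrite(f'pics/{name}.png',im); pickle.dump(o,open(f'pics/{name}.pkl','wb'))
print(o['time'],o['ee_pos'],Ro.from_quat(o['tool_rot']).as_matrix()[:,0],o['joints'],o['ft_force'],o['width'])
E
python3 snap.py wrist w1
```

```text
1.15 [ 0.4151 -0.181   0.4527] [ 0.9009  0.4339 -0.0007] [-0.5647  0.0633  1.6546 -0.0009  1.4235  0.5574] [ 0.2655 -0.8446 -0.5795] 1.0036610363326848
```

View pics/w1.png

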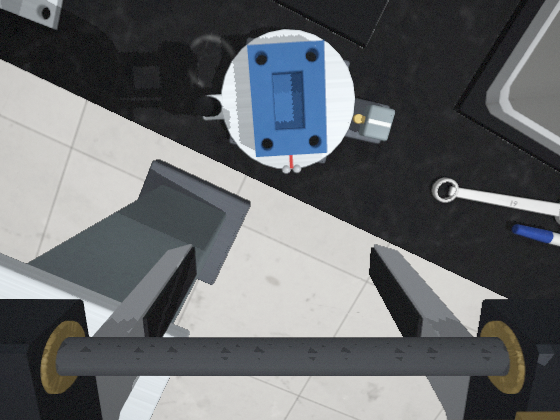

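```bash
python3 - <<'E'
from h import *
im=cv2.imread('pics/w1.png'); c=im[20:190,190:410]; cv2.imwrite('pics/w1c.png',cv2.resize(c,(770,595),interpolation=cv2.INTER_CUBIC))
E
```

```text
(no output)
```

View pics/w1c.png

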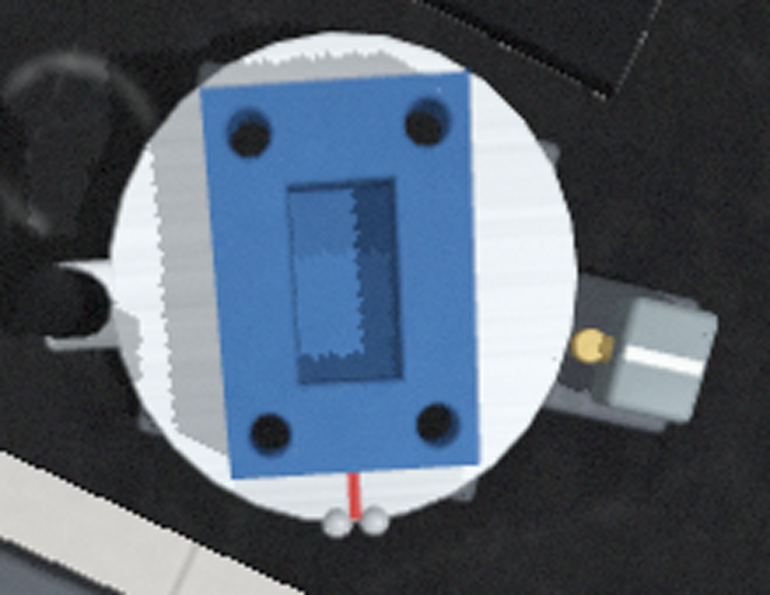

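The block holes are at crop (249,132), (427,122), (270,433) and (438,424). The red line runs (353,475)-(357,518) and the white line (624,352)-(704,366). The post is the dark shape at the left end of the arm.

```bash
python3 - <<'E'
from h import *
import pickle
o=pickle.load(open('pics/w1.pkl','rb')); cm=cam('wrist',o)
P=lambda u,v,z: unproj(cm,190+(u+.5)/3.5-.5,20+(v+.5)/3.5-.5,z)
H=np.array([P(249,132,.072),P(428,122,.072),P(270,433,.072),P(438,424,.072)])
C=H.mean(0); print(H,C); 
print([np.linalg.norm(a-b) for a,b in((H[0],H[1]),(H[2],H[3]),(H[0],H[2]),(H[1],H[3]))],'expect 48 48 80 80')
yd=(H[0]+H[2]-H[1]-H[3])[:2]; xd=(H[0]+H[1]-H[2]-H[3])[:2]
a1=np.arctan2(*yd[::-1])-np.pi/2; a2=np.arctan2(xd[1],xd[0]); print('block yaw',a1,a2)
A,B=P(624,352,.04),P(704,366,.04); print('white',A,B, 'yaw line',np.arctan2(*(B-A)[:2][::-1])+np.pi/2)
m=(A+B)/2-C; print('yaw white pos',np.arctan2(m[1],m[0])+np.pi/2)
A,B=P(353,475,.032),P(357,518,.032); print('red',np.arctan2(*(B-C)[:2][::-1]),np.arctan2(*(B-A)[:2][::-1]),np.linalg.norm((B-C)[:2]))
print('post top',P(75,300,.082))
ps=[(340,32),(112,255),(576,280),(290,510),(465,495)]
D=np.array([P(u,v,.032)[:2] for u,v in ps])
from scipy.optimize import least_squares
print('disc',least_squares(lambda q:np.linalg.norm(D-q[:2],axis=1)-q[2],[.48,-.14,.072]).x)
for aa in (a2,): 
  print('post',C[:2]+.08*np.array([-np.sin(aa),np.cos(aa)]))
E
```

```text
[[ 0.5211 -0.1088  0.072 ]
 [ 0.5442 -0.151   0.072 ]
 [ 0.4515 -0.1476  0.072 ]
 [ 0.4745 -0.1896  0.072 ]] [ 0.4978 -0.1492  0.072 ]
[np.float64(0.04803974387923842), np.float64(0.04786454530587318), np.float64(0.07971261204326865), np.float64(0.07967868635567908)] expect 48 48 80 80
block yaw 0.5007074387812223 0.5067307317599528
white [ 0.5176 -0.2344  0.04  ] [ 0.5246 -0.2585  0.04  ] yaw line 0.28263463377123577
yaw white pos 0.23511093360747548
red -2.6304734161065397 -2.5939284897368133 0.0711728171992016
post top [ 0.4616 -0.0853  0.082 ]
disc [ 0.4976 -0.15    0.0718]
post [ 0.459  -0.0793]
```

Emit:
{"op": "arm_command", "data": {"targets": [[0,0,0,10,-0.1477],[0,0,0,10,-0.1477],[0,0,0,10,-0.1477],[0,0,0,10,-0.1477],[0,0,0,10,-0.1477],[0,0,0,10,-0.1477],[0,0,0,10,-0.1477],[0,0,0,10,-0.1477],[0,0,0,10,-0.1477],[0,0,0,10,-0.1477],[0,0,0,7,-0.148],[0,17,22,0,0],[0,17,22,0,0],[0,17,22,0,0],[0,17,22,0,0],[0,0,0,0,0],[0,0,0,0,0]]}}

```text
time: 2.9
ee_pos: [0.4594, -0.0814, 0.3452]
tool_rot: [0.511, 0.86, -0.001, -0.0]
ft_force: [-0.5, -0.2, 0.3]
width: 0.998
```

```bash
python3 snap.py wrist w2
```

```text
2.9 [ 0.4594 -0.0814  0.3452] [-0.4787  0.878  -0.0002] [-0.3242  0.1576  1.8207 -0.0013  1.1642 -0.8227] [-0.5152 -0.185   0.3305] 0.998103032081471
```

View pics/w2.png

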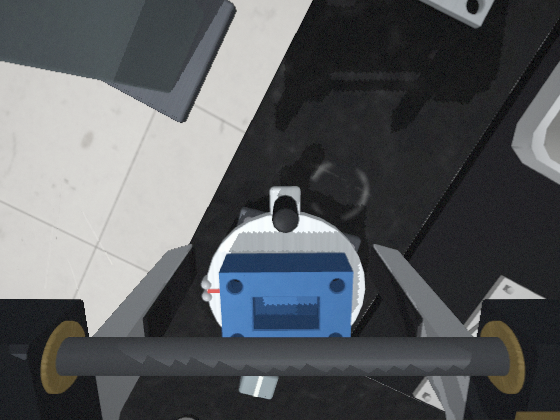

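The post is between the fingers at (286,220), with the block holes at (235,286) and (337,286).

```bash
python3 - <<'E'
from h import *
import pickle
o=pickle.load(open('pics/w2.pkl','rb')); cm=cam('wrist',o)
print(unproj(cm,286,218,.082), unproj(cm,235,286,.072),unproj(cm,337,286,.072))
E
```

```text
[ 0.4581 -0.077   0.082 ] [ 0.4511 -0.1471  0.072 ] [ 0.521  -0.1089  0.072 ]
```

Emit:
{"op": "arm_command", "data": {"targets": [[0,0,0,34,0],[0,0,0,33,0],[0,0,0,33,0],[0,0,0,0,0],[0.6,0,0,0,0],[0.9,0,0,0,0],[0.9,0,0,0,0],[0.9,0,0,0,0],[0.9,0,0,0,0],[0.9,0,0,0,0]], "newtons": 20}}

```text
time: 3.95
ee_pos: [0.4597, -0.0799, 0.2461]
tool_rot: [0.51, 0.86, 0.0, 0.0]
ft_force: [-0.7, 0.3, -0.4]
width: 0.527
```

Emit:
{"op": "arm_command", "data": {"targets": [[0.9,0,0,0,0],[0.9,0,0,0,0],[0.9,0,0,0,0],[0.9,0,0,0,0],[0.9,0,0,0,0],[0.9,0,0,0,0],[0.9,0,0,0,0],[0.9,0,0,0,0]]}}

```text
time: 4.75
ee_pos: [0.4596, -0.0799, 0.2456]
tool_rot: [0.51, 0.86, 0.0, 0.0]
ft_force: [1.2, 0.7, -1.3]
width: 0.205
```

Emit:
{"op": "arm_command", "data": {"targets": [[0.9,-0.17,-5.2,0,-0.065],[0.9,-0.17,-5.2,0,-0.065],[0.9,-0.17,-5.2,0,-0.065],[0.9,-0.17,-5.2,0,-0.065],[0.9,-0.17,-5.2,0,-0.065],[0.9,-0.17,-5.2,0,-0.065],[0.9,-0.17,-5.2,0,-0.065],[0.9,-0.17,-5.2,0,-0.065],[0.9,-0.17,-5.2,0,-0.065],[0.9,-0.17,-5.2,0,-0.065],[0.9,-0.17,-5.2,0,-0.065],[0.9,-0.17,-5.2,0,-0.065],[0.9,-0.17,-5.2,0,-0.065],[0.9,-0.17,-5.2,0,-0.065],[0.9,-0.17,-5.2,0,-0.065],[0.9,-0.17,-5.2,0,-0.065],[0.9,-0.17,-5.2,0,-0.065],[0.9,-0.17,-5.2,0,-0.065]]}}

```text
time: 6.55
ee_pos: [0.4199, -0.1578, 0.2456]
tool_rot: [-0.05, 0.999, 0.001, 0.003]
ft_force: [7.3, 4.7, -6.7]
width: 0.206
```

```bash
python3 snap.py wrist w3
```

```text
6.55 [ 0.4199 -0.1578  0.2456] [-0.995  -0.0996 -0.0052] [-0.5167  0.2441  2.0043  0.0052  0.8897 -2.1905] [ 7.2714  4.7208 -6.6948] 0.206364825745529
```

View pics/w3.png

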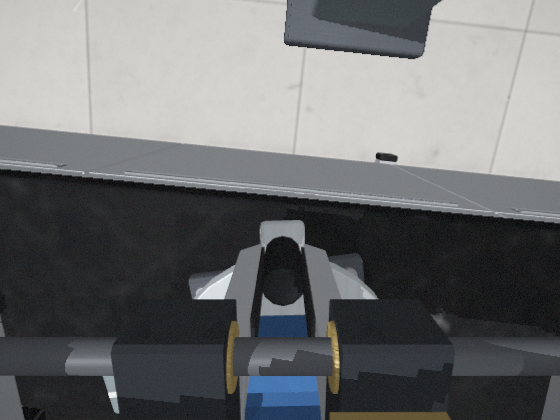

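Emit:
{"op": "arm_command", "data": {"targets": [[0.9,-0.17,-5.2,0,-0.065],[0.9,-0.17,-5.2,0,-0.065],[0.9,0,0,0,0],[0.9,0,0,0,0],[0.9,0,0,0,0]]}}

```text
time: 7.1
ee_pos: [0.4218, -0.1683, 0.2456]
tool_rot: [-0.113, 0.994, 0.0, 0.003]
ft_force: [7.1, 4.0, -4.7]
width: 0.208
```

```bash
python3 snap.py top t3; python3 - <<'E'
from h import *
im=cv2.imread('pics/t3.png'); c=im[180:240,290:390]; cv2.imwrite('pics/t3c.png',cv2.resize(c,(800,480),interpolation=cv2.INTER_CUBIC))
E
```

```text
7.1 [ 0.4218 -0.1683  0.2456] [-0.9742 -0.2255 -0.0054] [-0.5344  0.2512  1.9935  0.0044  0.8927 -2.3355] [ 7.0656  4.0154 -4.7487] 0.20767393462127318
```

View pics/t3c.png

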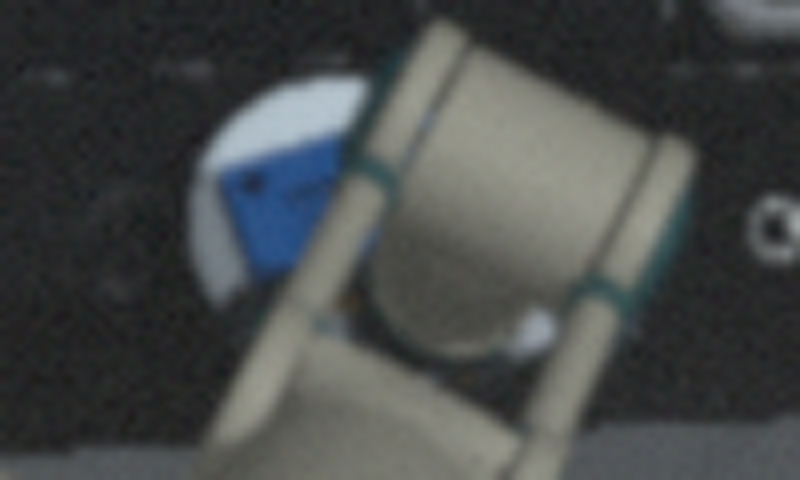

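Emit:
{"op": "arm_command", "data": {"targets": [[0.4,0,0,0,0],[0,0,0,0,0],[0,0,0,0,0],[0,0,0,0,0],[0,0,0,0,0],[0,0,0,0,0],[0,0,0,-20,0],[0,0,0,-45,0],[0,0,0,-45,0],[0,-20,0,-45,0],[0,-20,0,-45,0],[0,0,0,0,0],[0,0,0,0,0],[0,0,0,0,0]]}}

```text
time: 8.55
ee_pos: [0.4582, -0.1591, 0.4441]
tool_rot: [-0.114, 0.993, 0.001, -0.002]
ft_force: [0.3, 0.0, -0.8]
width: 0.999
```

```bash
python3 snap.py wrist w4
```

```text
8.55 [ 0.4582 -0.1591  0.4441] [-0.9739 -0.2271  0.0029] [-0.4778  0.1188  1.6123 -0.0003  1.4139 -2.2776] [ 0.3329  0.0022 -0.8046] 0.9987830149915407
```

View pics/w4.png

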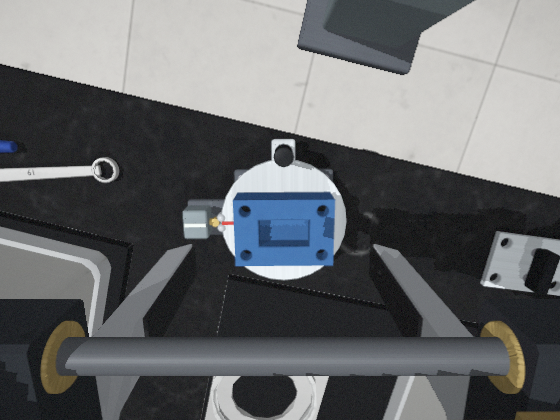

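```bash
python3 - <<'E'
from h import *
im=cv2.imread('pics/w4.png'); c=im[130:290,170:370]; cv2.imwrite('pics/w4c.png',cv2.resize(c,(800,640),interpolation=cv2.INTER_CUBIC)[:600])
E
```

```text
(no output)
```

View pics/w4c.png

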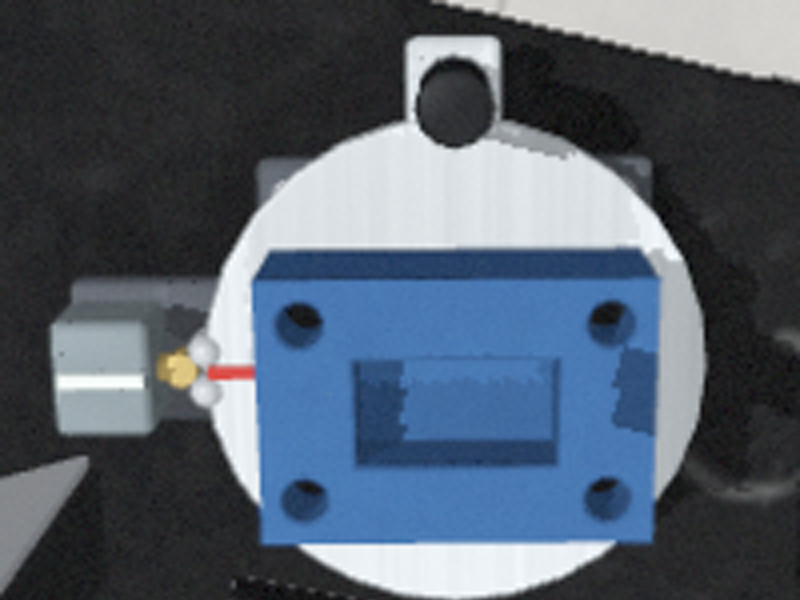

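The red line at (232,373) meets the gold plunger, which sits between the two balls. The white line is at y=381, so the table looks clicked in. I'll quantify that and measure the holes.

```bash
python3 - <<'E'
from h import *
import pickle
o=pickle.load(open('pics/w4.pkl','rb')); cm=cam('wrist',o)
P=lambda u,v,z: unproj(cm,170+(u+.5)/4-.5,130+(v+.5)/4-.5,z)
H=np.array([P(299,325,.072),P(612,323,.072),P(305,501,.072),P(607,499,.072)])
C=H.mean(0); print(C,[np.linalg.norm(a-b) for a,b in((H[0],H[1]),(H[2],H[3]),(H[0],H[2]),(H[1],H[3]))])
x=(H[1]+H[3]-H[0]-H[2]); print('yaw x',np.arctan2(x[1],x[0])); y=(H[0]+H[1]-H[2]-H[3]); print('yaw',np.arctan2(y[1],y[0])-np.pi/2)
for q in [(209,373,.032),(250,373,.032),(58,381,.04),(144,381,.04)]:
  p=P(*q)-C; print(q,p,np.arctan2(p[1],p[0])+np.pi/2, np.hypot(p[0],p[1]))
A,B=P(144,381.5,.04),P(58,381.5,.04); print(np.arctan2(*(B-A)[:2][::-1])+np.pi/2)
# cover
for u,v,z in [(544,272,.027),(505,243,.008),(492,285,.008)]: print(unproj(cm,u,v,z))
E
```

```text
[ 0.4971 -0.1491  0.072 ] [np.float64(0.08000964286481074), np.float64(0.07982194199008677), np.float64(0.04811260141264237), np.float64(0.04809271325090335)]
yaw x 1.8057522529201777
yaw -4.480160293766253
(209, 373, 0.032) [ 0.017  -0.0686 -0.04  ] 0.24277963381956735 0.07066855678990343
(250, 373, 0.032) [ 0.0143 -0.0571 -0.04  ] 0.2456947910889169 0.058897217974536155
(58, 381, 0.04) [ 0.0263 -0.1088 -0.032 ] 0.2369619160827634 0.11190674728309491
(144, 381, 0.04) [ 0.0208 -0.0852 -0.032 ] 0.2393793191526259 0.08767891963750166
0.2282137947840157
[0.4887 0.1733 0.027 ]
[0.4683 0.1266 0.008 ]
[0.5256 0.1322 0.008 ]
```

The table is in the click stop: block yaw is 1.805 and the red and white lines agree within about 0.005 rad. Next is the cover.

Emit:
{"op": "arm_command", "data": {"targets": [[0,-8,40,5,0],[0,-8,40,5,0],[0,-8,40,5,0],[0,-8,40,5,0],[0,-8,40,5,0],[0,-8,40,5,0],[0,-8,40,5,0],[0,-8,40,5,0],[0,0,0,0,0.09],[0,0,0,0,0.09],[0,0,0,0,0],[0,0,0,0,0]]}}

```text
time: 9.8
ee_pos: [0.4482, 0.1665, 0.4045]
tool_rot: [-0.025, 1.0, -0.0, -0.001]
ft_force: [-0.1, -0.1, 0.4]
width: 0.998
```

```bash
python3 snap.py wrist w5
```

```text
9.8 [0.4482 0.1665 0.4045] [-0.9987 -0.0506  0.0024] [ 0.21    0.13    1.6979 -0.0002  1.3161 -1.4114] [-0.0784 -0.1226  0.4379] 0.997794296611172
```

View pics/w5.png

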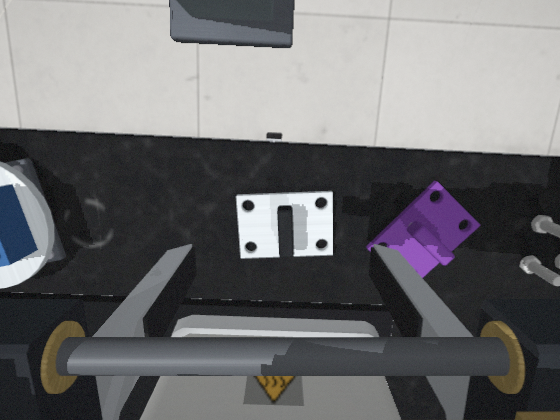

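```bash
python3 - <<'E'
from h import *
im=cv2.imread('pics/w5.png'); c=im[180:270,225:345]; cv2.imwrite('pics/w5c.png',cv2.resize(c,(800,600),interpolation=cv2.INTER_CUBIC))
E
```

```text
(no output)
```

View pics/w5c.png

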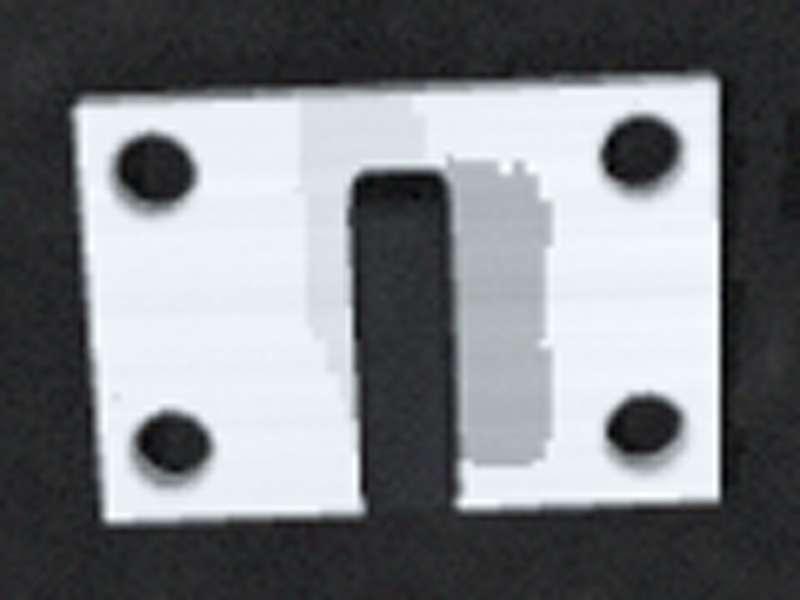

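```bash
python3 - <<'E'
from h import *
import pickle
o=pickle.load(open('pics/w5.pkl','rb')); cm=cam('wrist',o)
P=lambda u,v,z: unproj(cm,225+(u+.5)/6.6667-.5,180+(v+.5)/6.6667-.5,z)
H=np.array([P(155,172,.008),P(641,153,.008),P(173,444,.008),P(645,427,.008)])
C=H.mean(0); print(C,[np.linalg.norm(a-b) for a,b in((H[0],H[1]),(H[2],H[3]),(H[0],H[2]),(H[1],H[3]))])
x=(H[1]+H[3]-H[0]-H[2]); yw=np.arctan2(x[1],x[0]); print('yaw x',yw); y=(H[0]+H[1]-H[2]-H[3]); print('yaw',np.arctan2(y[1],y[0])-np.pi/2+2*np.pi)
R=Ro.from_quat(o['tool_rot']).as_matrix(); psi=np.arctan2(R[1,0],R[0,0]); ty=np.arctan2(R[1,1],R[0,1]); print('ty',ty,'turn',ty-yw, 'shift xy mm',(R.T@(C-o['ee_pos']))*1000)
for u,v in [(290,262),(290,310),(290,322)]: print(unproj(cm,u,v,.0))
E
```

```text
[0.4873 0.1699 0.008 ] [np.float64(0.07937850927603901), np.float64(0.0795067392230707), np.float64(0.04725706522015073), np.float64(0.04740554926057177)]
yaw x 1.6605046763291327
yaw 1.661574841269001
ty 1.6214329258979756 turn -0.03907175043115707 shift xy mm [-40.141    1.6842 396.4477]
[0.5346 0.1782 0.    ]
[0.5968 0.1816 0.    ]
[0.6131 0.1825 0.    ]
```

Emit:
{"op": "arm_command", "data": {"targets": [[0,-20,1,0,-0.039],[0,-20,0,0,0],[0,0,0,40,0],[0,0,0,40,0],[0,0,0,40,0],[0,0,0,30,0],[0,0,0,0,0],[0,0,0,0,0],[0,0,0,0,0]]}}

```text
time: 10.75
ee_pos: [0.4894, 0.1705, 0.2574]
tool_rot: [-0.044, 0.999, 0.0, 0.002]
ft_force: [1.1, -0.2, 0.3]
width: 0.999
```

```bash
python3 snap.py wrist w6
```

```text
10.75 [0.4894 0.1705 0.2574] [-0.9961 -0.088  -0.0034] [ 0.201   0.3199  1.8458 -0.0001  0.9724 -1.4579] [ 1.1103 -0.2413  0.2718] 0.9991463072671554
```

View pics/w6.png

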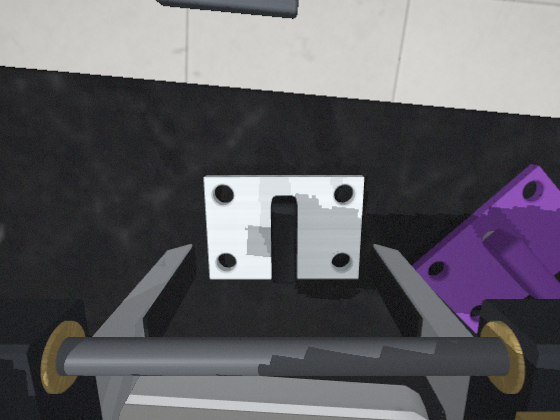

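The cover is straight in view, with holes at (224,194), (344,193), (227,261) and (341,260). The purple plate's nearest corner is at about (411,268). I'll check clearance.

```bash
python3 - <<'E'
from h import *
import pickle
im=cv2.imread('pics/w6.png')
o=pickle.load(open('pics/w6.pkl','rb')); cm=cam('wrist',o)
H=np.array([unproj(cm,u,v,.008) for u,v in[(224,194),(344,193),(227,261),(341,260)]])
R=Ro.from_quat(o['tool_rot']).as_matrix()
C=H.mean(0); print(C,[np.linalg.norm(a-b) for a,b in((H[0],H[1]),(H[2],H[3]),(H[0],H[2]),(H[1],H[3]))])
x=(H[1]+H[3]-H[0]-H[2]); yw=np.arctan2(x[1],x[0]); print(yw,np.arctan2(R[1,1],R[0,1]))
print('C in tool',R.T@(C-o['ee_pos'])*1000,'purple corner',R.T@(unproj(cm,411,268,.008)-o['ee_pos'])*1000)
E
```

```text
[0.4871 0.1703 0.008 ] [np.float64(0.07895597363075882), np.float64(0.07901051749749786), np.float64(0.04751306035946665), np.float64(0.04743656929521496)]
1.667518736296669 1.658941663390215
C in tool [  3.1764  -0.1101 249.3698] purple corner [-26.2407  88.5014 249.4968]
```

Emit:
{"op": "arm_command", "data": {"targets": [[0,2.5,0,15,-0.008],[0,0,0,15,0],[0,0,0,10,0],[0,0,0,5,0],[0,0,0,0,0],[0.9,0,0,0,0],[0.9,0,0,0,0],[0.9,0,0,0,0],[0.9,0,0,0,0],[0.9,0,0,0,0],[0.9,0,0,0,0],[0.9,0,0,0,0],[0.9,0,0,0,0],[0.9,0,0,0,0],[0.9,0,0,0,0],[0.9,0,0,0,0],[0.9,0,0,0,0],[0.9,0,0,0,0],[0.9,0,0,0,0],[0.9,0,0,0,0]], "newtons": 45}}

```text
time: 12.8
ee_pos: [0.4859, 0.1704, 0.2106]
tool_rot: [-0.048, 0.999, 0.0, -0.0]
ft_force: [-1.2, 1.2, 0.2]
width: 0.165
```

```bash
python3 snap.py wrist w7
```

```text
12.8 [0.4859 0.1704 0.2106] [-0.9954 -0.0959  0.    ] [ 0.202   0.3755  1.9074  0.0002  0.8587 -1.4649] [-1.1988  1.1865  0.1568] 0.16521229032236015
```

View pics/w7.png

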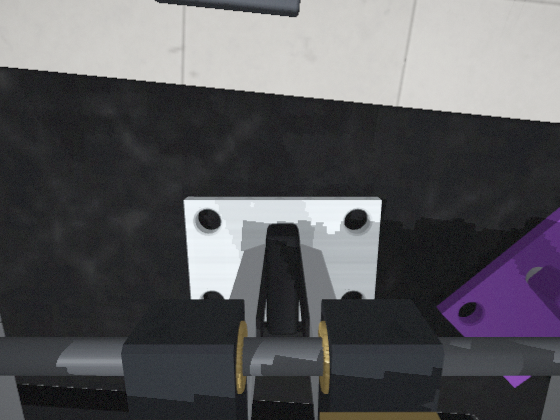

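Width 0.165 × 94 = 15.5 mm, so the bar is gripped. I'll lift gently and inspect.

Emit:
{"op": "arm_command", "data": {"targets": [[0.9,0,0,0,0],[0.9,0,0,-5,0],[0.9,0,0,-15,0],[0.9,0,0,-25,0],[0.9,0,0,-35,0],[0.9,0,0,-35,0],[0.9,0,0,-25,0],[0.9,0,0,-10,0],[0.9,0,0,0,0],[0.9,0,0,0,0],[0.9,0,0,0,0]], "newtons": 60}}

```text
time: 13.95
ee_pos: [0.4854, 0.1701, 0.3588]
tool_rot: [-0.048, 0.999, -0.0, -0.002]
ft_force: [0.1, -0.7, -3.0]
width: 0.161
```

```bash
python3 snap.py wrist w8;python3 snap.py side s8; python3 - <<'E'
from h import *
im=cv2.imread('pics/w8.png'); c=im[180:330,170:400]; cv2.imwrite('pics/w8c.png',cv2.resize(c,(800,522),interpolation=cv2.INTER_CUBIC))
im=cv2.imread('pics/s8.png'); c=im[120:270,200:400]; cv2.imwrite('pics/s8c.png',cv2.resize(c,(800,600),interpolation=cv2.INTER_CUBIC))
E
```

```text
13.95 [0.4854 0.1701 0.3588] [-0.9954 -0.096   0.0038] [ 0.2019  0.2174  1.705  -0.0002  1.223  -1.465 ] [ 0.0836 -0.6625 -3.0373] 0.1611077622200517
14.0 [0.4855 0.1702 0.3589] [-0.9954 -0.096   0.0036] [ 0.2019  0.2175  1.7047 -0.0002  1.223  -1.465 ] [ 0.2079 -0.2013 -3.607 ] 0.168994745921449
```

View pics/w8c.png

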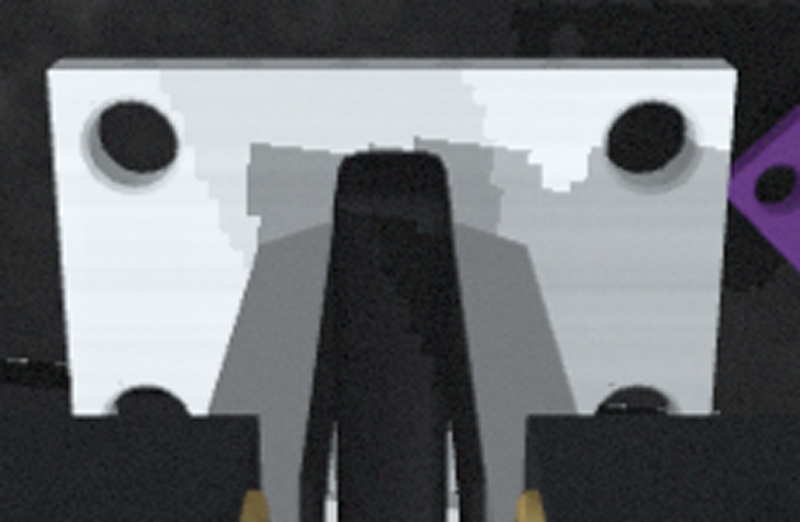

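View pics/s8c.png

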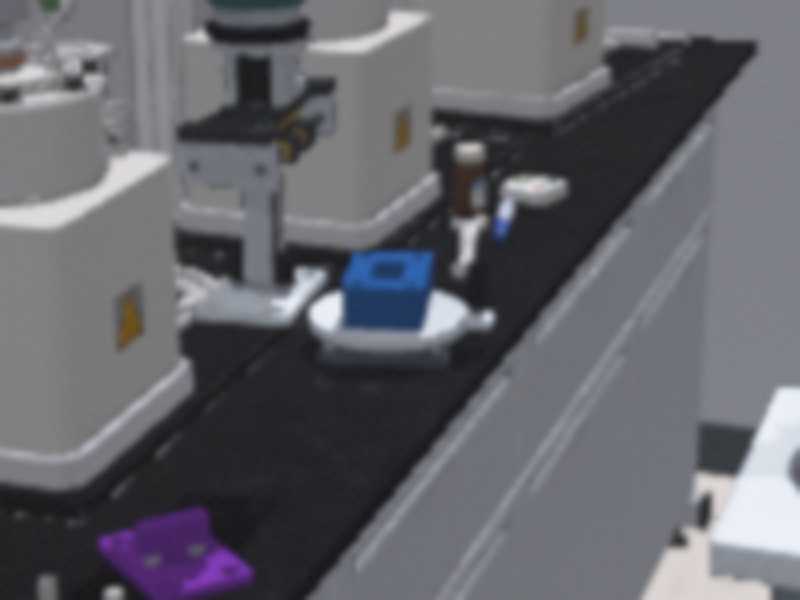

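```bash
cat > fit.py <<'E'
from h import *
from scipy.optimize import least_squares
# cover local frame in tool: cover x ~ tool y, cover y ~ tool x (front = +tool x), origin top surface centre
def fit(uvs,zt):
    c=r.calibration('wrist'); H=c['hand_eye']; Ri=H[:3,:3].T; cm=(c,Ri,-Ri@H[:3,3])
    def pts(p,loc): 
        R=Ro.from_rotvec([p[3],p[4],p[5]]).as_matrix(); return [R@np.array([a,b,0])+[p[0],p[1],p[2]] for a,b in loc]
    loc=[q[0] for q in uvs]
    def res(p):
        e=[]
        for P,(l,uv,w) in zip(pts(p,loc),uvs):
            d=proj(cm,P)-uv; e+=list(d*w)
        e+=[(p[2]-zt)/.001*.5]
        return e
    s=least_squares(res,[0,0,zt,0,0,0]); return s
E
python3 - <<'E'
from fit import *
k=3.478
q=lambda u,v: np.array([170+(u+.5)/k-.5,180+(v+.5)/k-.5])
o=np.array
L=[((.024,-.04),q(130,144),(1,1)),((.024,.04),q(654,146),(1,1)),((.036,-.052),q(48,69),(1,1)),((.036,.052),q(738,69),(1,1)),
 ((-.024+.007,-.04),q(148,385),(.5,1)),((-.024+.007,.04),q(637,385),(.5,1)),((-.030,-.052),q(73,405),(1,0)),((-.030,.052),q(714,405),(1,0))]
L=[(a,b,o(c)) for a,b,c in L]
s=fit(L,.2026); print(s.x); print(s.fun.reshape(-1)[:-1].reshape(-1,2))
E
```

```text
[-0.0017 -0.0011  0.2015 -0.0076  0.0032 -0.0012]
[[ 0.2541 -0.0017]
 [ 0.0246 -0.4677]
 [-0.3199 -0.3818]
 [ 0.1427 -0.3382]
 [-0.3777  0.4489]
 [ 0.4793  0.7805]
 [ 1.1393  0.    ]
 [-1.2931  0.    ]]
```

The cover hangs level (fitted tilt within 0.01 rad). I'll carry it to a spot just behind the block so cover and block are both visible in one wrist image.

Emit:
{"op": "arm_command", "data": {"targets": [[0.9,0,0,0,-0.069],[0.9,0,0,0,-0.069],[0.9,4,-16,0,0],[0.9,8,-32,0,0],[0.9,9.5,-40,0,0],[0.9,9.5,-40,0,0],[0.9,9.5,-40,0,0],[0.9,9.5,-40,0,0],[0.9,9,-40,0,0],[0.9,7.5,-32,0,0],[0.9,4,-16,0,0],[0.9,-12,-3,5,0],[0.9,-24,-6,15,0],[0.9,-24,-5,15,0],[0.9,-12,-3,10,0],[0.9,0,0,5,0],[0.9,0,0,0,0],[0.9,0,0,0,0],[0.9,0,0,0,0],[0.9,0,0,0,0]]}}

```text
time: 16.05
ee_pos: [0.5596, -0.1338, 0.3116]
tool_rot: [-0.117, 0.993, -0.0, 0.001]
ft_force: [-0.1, -0.1, -3.4]
width: 0.166
```

```bash
python3 snap.py wrist w9; python3 - <<'E'
from h import *
im=cv2.imread('pics/w9.png'); c=im[60:330,140:420]; cv2.imwrite('pics/w9c.png',cv2.resize(c,None,fx=2.2,fy=2.2,interpolation=cv2.INTER_CUBIC))
E
```

```text
16.05 [ 0.5596 -0.1338  0.3116] [-0.9728 -0.2318 -0.001 ] [-0.3556  0.3423  1.6497 -0.0001  1.1484 -2.1603] [-0.1453 -0.1387 -3.4377] 0.1663053591552285
```

View pics/w9.png

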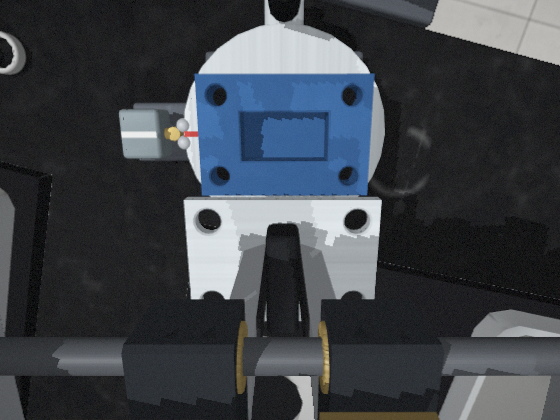

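```bash
python3 - <<'E'
from h import *
im=cv2.imread('pics/w9.png')
cv2.imwrite('pics/w9a.png',cv2.resize(im[65:205,182:388],None,fx=3.8,fy=3.8,interpolation=cv2.INTER_CUBIC))
cv2.imwrite('pics/w9b.png',cv2.resize(im[185:305,180:386],None,fx=3.8,fy=3.8,interpolation=cv2.INTER_CUBIC))
E
```

```text
(no output)
```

View pics/w9a.png

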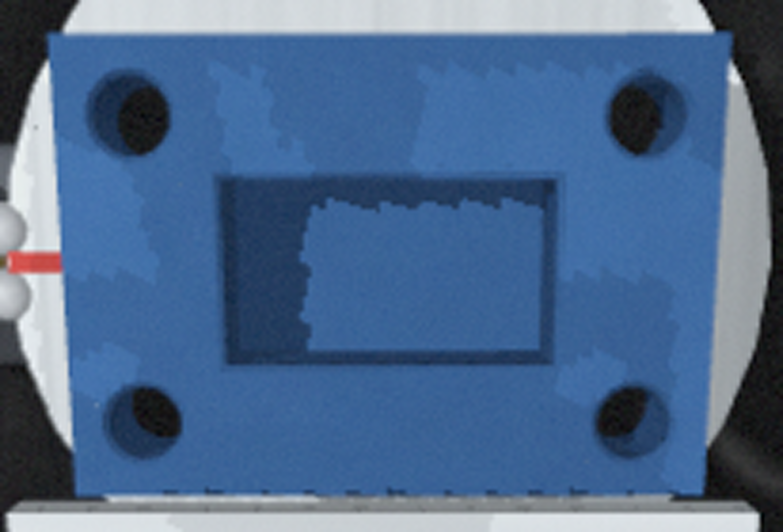

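View pics/w9b.png

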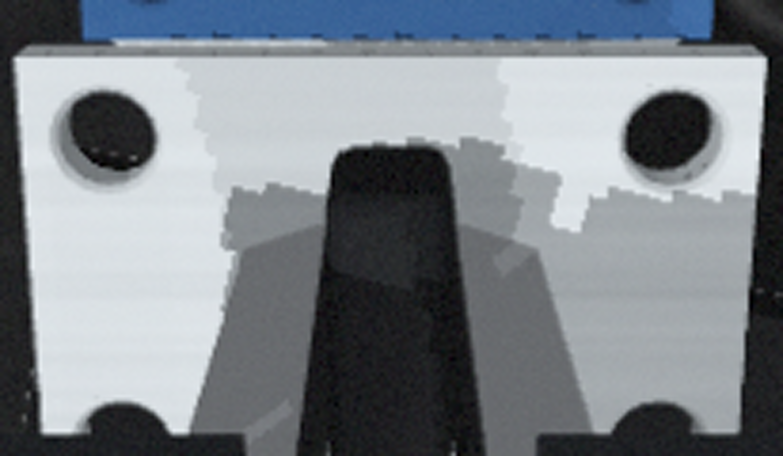

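```bash
cat > m9.py <<'E'
from fit import *
import pickle
k=3.8; o=np.array
qb=lambda u,v: o([180+(u+.5)/k-.5,185+(v+.5)/k-.5]); qa=lambda u,v: o([182+(u+.5)/k-.5,65+(v+.5)/k-.5])
L=[((.024,-.04),qb(104,140),(1,1)),((.024,.04),qb(675.5,140),(1,1)),((.036,-.052),qb(14,57),(1,1)),((.036,.052),qb(768,57),(1,1)),
 ((-.024+.007,-.04),qb(130,403),(.5,1)),((-.024+.007,.04),qb(655,403),(.5,1)),((-.0208,-.052),qb(42,430),(1,0)),((-.0208,.052),qb(741,430),(1,0))]
L=[(a,b,o(c)) for a,b,c in L]
s=fit(L,.2026); print('cover',s.x); print(s.fun.reshape(-1)[:-1].reshape(-1,2))
B=[((.024,-.04),qa(128,112),1),((.024,.04),qa(648,112),1),((-.024,-.04),qa(143,423),1),((-.024,.04),qa(632,422),1)]
for zt in (.2396,):
  t=fit(B,zt); print('block',t.x); print(t.fun[:-1].reshape(-1,2))
# rigid (no tilt) unprojection
c=r.calibration('wrist'); H=c['hand_eye']; Ri=H[:3,:3].T; cm=(c,Ri,-Ri@H[:3,3])
for n,pts,z in (('cov',[qb(104,140),qb(675.5,140)],s.x[2]),('blk',[b[1] for b in B],t.x[2])):
  P=o([unproj(cm,*p,z) for p in pts]); print(n,P.mean(0)*1000,np.linalg.norm(P[1]-P[0]), P[:,:2]*1000)
print(pickle.load(open('pics/w9.pkl','rb'))['ee_pos'])
E
python3 m9.py
```

```text
cover [-0.0019 -0.001   0.2022 -0.0076  0.0159 -0.0023]
[[ 0.3412  0.0132]
 [ 0.024  -0.028 ]
 [-0.1675  0.0638]
 [-0.0566 -0.0936]
 [-1.0446 -0.0805]
 [ 0.6978  0.1131]
 [ 0.4063 -0.    ]
 [-0.3774 -0.    ]]
block [ 0.0646 -0.0002  0.239   0.0112  0.0068  0.0003]
[[ 0.0227  0.1748]
 [-0.0882  0.2353]
 [-0.0568 -0.2368]
 [ 0.1264 -0.221 ]]
cov [ 21.9689  -1.1317 202.1842] 0.08033476469014333 [[ 21.9822 -41.2991]
 [ 21.9555  39.0357]]
blk [ 64.6212  -0.2508 239.0247] 0.08010522726700964 [[ 88.7601 -40.2741]
 [ 88.7211  39.8311]
 [ 40.4352 -40.1964]
 [ 40.5685  39.6361]]
[ 0.5596 -0.1338  0.3116]
```

Offset from cover to block in the tool frame is about (+66.5, +0.8) mm with yaw near 0.003. The gap is now about 29 mm.

```bash
python3 - <<'E'
from h import *
import pickle
o=pickle.load(open('pics/w9.pkl','rb')); R=Ro.from_quat(o['tool_rot']).as_matrix()
x=R[:,0].copy();x[2]=0;y=R[:,1].copy();y[2]=0
print('target xy',o['ee_pos']+.0665*x+.0008*y, R)
E
```

```text
target xy [ 0.4947 -0.1484  0.3116] [[-0.9728 -0.2318  0.0011]
 [-0.2318  0.9728 -0.0006]
 [-0.001  -0.0008 -1.    ]]
```

Emit:
{"op": "arm_command", "data": {"targets": [[0.9,8,0.2,0,0.003],[0.9,15,0.2,0,0],[0.9,20,0.2,0,0],[0.9,15,0.2,0,0],[0.9,8.5,0,0,0],[0.9,0,0,0,0],[0.9,0,0,3,0],[0.9,0,0,3,0],[0.9,0,0,2,0],[0.9,0,0,2,0],[0.9,0,0,2,0],[0.9,0,0,0,0],[0.9,0,0,0,0],[0.9,0,0,0,0],[0.9,0,0,0,0]]}}

```text
time: 17.6
ee_pos: [0.4952, -0.1483, 0.2988]
tool_rot: [-0.115, 0.993, -0.0, 0.0]
ft_force: [0.1, -0.6, -3.0]
width: 0.169
```

```bash
python3 snap.py wrist w10; python3 snap.py side s10; python3 - <<'E'
from h import *
im=cv2.imread('pics/w10.png')
cv2.imwrite('pics/w10b.png',cv2.resize(im[180:310,175:391],None,fx=3.7,fy=3.7,interpolation=cv2.INTER_CUBIC))
im=cv2.imread('pics/s10.png')
cv2.imwrite('pics/s10b.png',cv2.resize(im[150:220,250:350],None,fx=8,fy=8,interpolation=cv2.INTER_CUBIC))
E
```

```text
17.6 [ 0.4952 -0.1483  0.2988] [-0.9734 -0.2292 -0.0003] [-0.4256  0.2738  1.7918 -0.0001  1.0756 -2.2276] [ 0.1478 -0.5798 -3.039 ] 0.16884082690735241
17.65 [ 0.4952 -0.1483  0.2988] [-0.9734 -0.2291 -0.0002] [-0.4256  0.2738  1.7918 -0.0001  1.0756 -2.2275] [-0.0364 -0.3964 -3.7257] 0.16611298796649948
```

View pics/w10b.png

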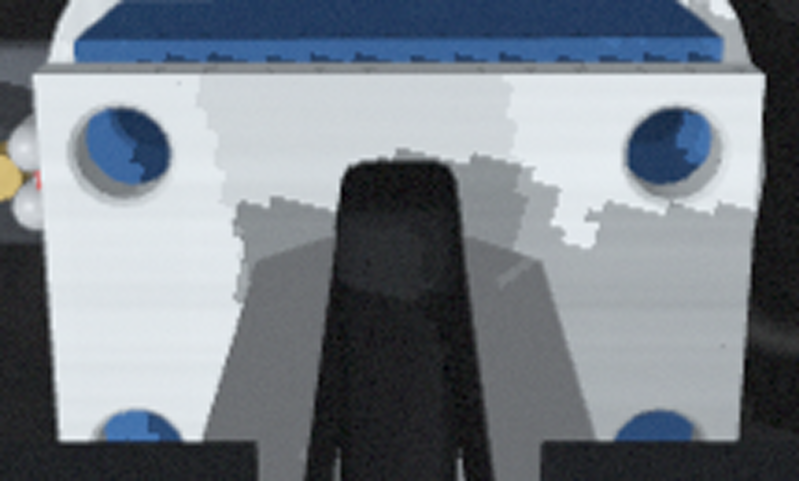

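View pics/s10b.png

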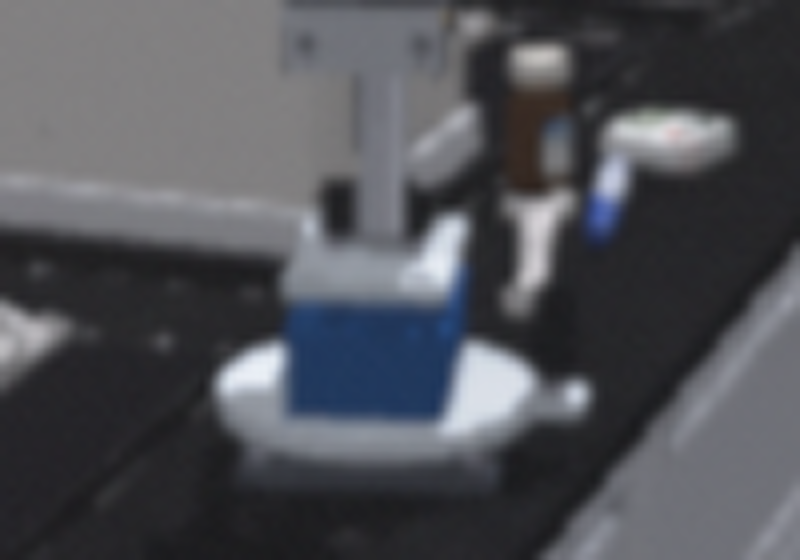

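Block corners show at crop (75,38) and (722,38). Blue is visible through the cover holes because the view is oblique. I'll compare measured and predicted block corners.

```bash
cat > m10.py <<'E'
from fit import *
k=3.7; o=np.array
qb=lambda u,v: o([175+(u+.5)/k-.5,180+(v+.5)/k-.5])
c=r.calibration('wrist'); H=c['hand_eye']; Ri=H[:3,:3].T; cm=(c,Ri,-Ri@H[:3,3])
L=[((.024,-.04),qb(119.5,153),(1,1)),((.024,.04),qb(673,153),(1,1)),((.036,-.052),qb(33,74),(1,1)),((.036,.052),qb(765,74),(1,1)),
 ((-.024+.007,-.04),qb(142,409),(.5,1)),((-.024+.007,.04),qb(655,409),(.5,1)),]
s=fit([(a,b,o(w)) for a,b,w in L],.2022); print('cover',s.x)
for zb in (.2268,.2262):
  P=[unproj(cm,*qb(75,38),zb)*1000,unproj(cm,*qb(722,38),zb)*1000]; print('block corners',zb,*P, 'ctr',(P[0]+P[1])/2-[36,0,0])
E
python3 m10.py
```

```text
cover [-0.002  -0.0012  0.203  -0.008   0.0199 -0.002 ]
block corners 0.2268 [ 34.1204 -52.8247 226.8   ] [ 34.0814  50.6932 226.8   ] ctr [ -1.8991  -1.0657 226.8   ]
block corners 0.2262 [ 34.2433 -52.6745 226.2   ] [ 34.2045  50.5437 226.2   ] ctr [ -1.7761  -1.0654 226.2   ]
```

```bash
python3 - <<'E'
from h import *
im=cv2.imread('pics/w7.png')
cv2.imwrite('pics/w7b.png',cv2.resize(im[180:310,175:391],None,fx=3.7,fy=3.7,interpolation=cv2.INTER_CUBIC))
E
```

```text
(no output)
```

View pics/w7b.png

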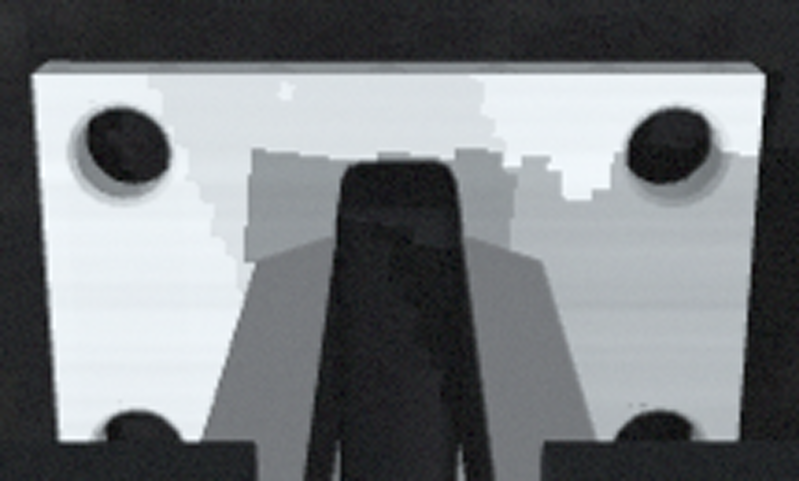

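The cover looks identical relative to the gripper as when it lay flat on the worktop, so there is no slip or tilt. I'll lower 1 mm, settle and check.

Emit:
{"op": "arm_command", "data": {"targets": [[0.9,0,0,1,0],[0.9,0,0,0,0],[0.9,0,0,0,0],[0.9,0,0,0,0],[0.9,0,0,0,0],[0.9,0,0,0,0],[0.9,0,0,0,0],[0.9,0,0,0,0],[0.9,0,0,0,0],[0.9,0,0,0,0]]}}

```text
time: 18.7
ee_pos: [0.4952, -0.1483, 0.2977]
tool_rot: [-0.115, 0.993, -0.0, 0.0]
ft_force: [0.1, 0.2, -3.0]
width: 0.166
```

```bash
python3 snap.py wrist w11; python3 -c "
from h import *
print(r.get_obs()['qvel'],r.get_obs()['tool_rot'])
im=cv2.imread('pics/w11.png')
cv2.imwrite('pics/w11b.png',cv2.resize(im[100:310,100:391],None,fx=2.7,fy=2.7,interpolation=cv2.INTER_CUBIC))"
```

```text
18.7 [ 0.4952 -0.1483  0.2977] [-0.9734 -0.2292 -0.    ] [-0.4256  0.2749  1.7934 -0.0001  1.0732 -2.2276] [ 0.1075  0.1835 -2.9668] 0.16635203773041612
[-0.0011 -0.0012  0.0018 -0.0008  0.0007  0.0017] [-0.1153  0.9933 -0.      0.    ]
```

View pics/w11b.png

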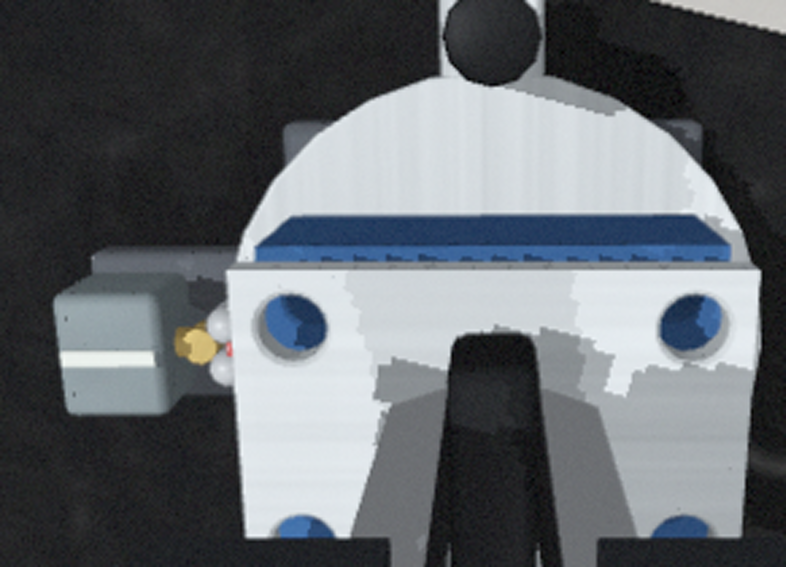

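The cover is parallel to the block's front edge, the gap is about 15 mm, and the plunger still sits between the balls. I'll hand in.

```bash
python3 -c "
from plant import r
print(r.sign_off())"
```

```text
the job is handed in; nothing more can be done
None
```

The table is turned and clicked in, and the arm is holding the aluminium cover over the blue block. I handed the job in at about 19 s of the 64 s allowed.

- **Table:** I turned it anticlockwise by the crank post and let go. The red and white lines agreed to about 0.005 rad, and the plunger still sat between the two balls in the last picture.
- **Cover:** I gripped it by its black bar at 60 N. It is level, with no slip or tilt seen against the pre-lift picture, and its holes are lined up with the block's to about 0.2 mm. It hovers about 15 mm up and never touched the block, and the arm was still in the last reading.
- **Bystanders:** I never reached for the bolts, the spanner, the gasket or the purple plate, and nothing appeared to touch them. I took no final picture of them.
- **Checks that disagreed slightly:** Fitting the wrist picture gave a tilt of about 0.02 rad. I take this as camera bias, because the view matches the one taken while the cover lay flat, and the known-level block also fitted as tilted, by about 0.01 rad. The gap comes from the arm's height; I could not measure it in the side picture, though an earlier wrist-picture check agreed.

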